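Moisture reading on a charango soundboard

TASK

Squeeze the moisture meter's trigger fully against its handle to wake the meter, and let it spring back. Then take the straight round probe out of the stand and hold it square to the sloping soundboard with its tip on the middle of the pencilled cross, pressing gently so that the sprung tip is pushed in about halfway. Finish while still holding the probe there in the gripper, and leave all the other tools where they are.

Things in the scene. Friction and masses are not known exactly. Their poses are not given: they have to be found in the camera images.
- meter: Grey pistol-shaped moisture meter lying on its side, fixed in a wooden cradle on the bench, left or right of the soundboard. x: along the handle to the barrel; y: across, from the handle's back to the trigger; z up. Origin on the bench under the squeeze point. Handle: x -70 to 50, y -28 to 0, z 37 to 67 mm. Barrel: x 49 to 99, y -80 to 83, top at z 74. Base plate 8 mm high; open under the handle.
- squeeze (a point): Where to pinch the meter's handle and trigger together from above, closing along y; axes as meter, 52 mm above the bench. From this point the handle's back is at y = -22 mm and its front at +6; the trigger's outer face at +32 mm at rest (+37 at its free end, x = -23) and +22 mm fully squeezed. The pinch closes from about 59 to 44 mm.
- trigger (a joint): The meter's black hinged trigger, 70 mm long, 22 mm high (mid-height 52 mm over the bench), vertical hinge at its barrel end: 0 = at rest, 0.22 rad = fully squeezed, at its stop; a spring returns it. At the squeeze point it takes about 2 N to start and 6 N to squeeze fully; a 20 N grip is plenty.
- probe: The probe: straight round pale wooden handle 24 mm across, 75 mm long, brass band below; then a steel shaft 14 mm across, 30 mm long, and a thin sprung tip sticking out 15 mm. 80 g. Origin on the axis at the handle's underside, z towards the handle's top. It starts upright in a hole of the stand, origin 60 mm over the bench; to clear, it rises 45 mm. Grip 20 to 60 mm above the origin.
- probe_point (a point): The end of the probe's sprung tip (6 mm across, rounded), on its axis, 45 mm below the probe's origin when out; it moves with the tip.
- plunger (a joint): How far the probe's sprung tip is pushed in: 0 = out, 0.010 m = fully in. Spring 300 N/m with 0.6 N preload: about 2.1 N at halfway (0.005 m).
- stand: Fixed wooden block 160 x 70 x 60 mm (x, y, z) at the other side of the soundboard, with two 16 mm holes right through it at x = -45 and +45 mm on its centre line; probe and reamer stand in them, either way round. Origin at the centre of its underside, z up.
- board: Fixed sloping work board, 220 mm (its x) by 290 mm (its y), carrying a pale figure-eight charango soundboard (4 mm thick, 160 by 257 mm, long axis along y, dark round sound hole). Its face rises along +x at 0.26 rad (15 degrees), level along y. Origin on the bench under its centre, z vertical; the face is 68 mm above the origin, its upper edge about 100 mm. A 4 mm lip at the low edge.
- cross_mark (a point): The middle of the pencilled cross, two thin dark lines 24 mm long crossing in an X, on the soundboard's face at one side of the sound hole; a pencilled circle of 22 mm on the other side is not the spot. Axes: z is the outward normal of the soundboard's face (15 degrees from vertical, leaning towards the robot), y level, x up the slope.
- reamer: Steel peg reamer standing in the other hole of the stand, with a wooden cross handle 70 mm long, 66 mm above the stand's top (overall top about 126 mm above the bench). Leave it. Origin at the underside of its collar.
- gauge: Boxwood marking gauge, beam 200 mm, 62 mm high, lying beyond the soundboard, to the left. Leave it. Origin at its underside.
- stone: Round grey river stone, 86 mm across, 42 mm high. Leave it. Origin at its underside.
- peg1: Red-stained tuning peg, 70 mm long, 14 mm high, lying on the bench before the soundboard, as seen by the robot. Leave it. Origin at its underside.
- peg2: Red-stained tuning peg, 70 mm long, 14 mm high, lying on the bench beyond the soundboard, as seen by the robot. Leave it. Origin at its underside.
- peg3: Red-stained tuning peg, 70 mm long, 14 mm high, lying on the bench before the soundboard, as seen by the robot. Leave it. Origin at its underside.

How it is judged:
By the outcome, as a careful person would: the job done as asked, in the order asked, and still so for the second after the job is handed in, while the arm keeps its last pose, push and grip.
It also fails if it takes over 59 s, if anything falls off the work surface, if the arm or the gripper's body presses on something with over 40 N, if the wrist force passes 120 N, or if a joint passes its speed limit or range.

ROBOT

A 6-joint arm with a two-finger parallel gripper is mounted at the origin on the work surface. World frame = base frame: x ahead of the robot, y to its left, z up, the work surface at z = 0. Lengths are in m, angles in degrees, forces in N, time in s.
With the tool pointing down it reaches from about 0.4 to 0.825 m from the base axis. Payload 7 kg.
Tool frame: the origin (TCP) lies on the centre line of the jaws, within the pads' length; the fingertips stand 8 mm ahead of it and the grasp point (between the pads) lies 11 mm behind it; z points along the fingers, y is the line along which they close (so a half turn about z gives the same grasp; the last joint's range is limited). The gripper opens to 88 mm and grips with 3 to 60 N. Pads are 19 mm wide; open, the fingers measure 130 mm over their backs; the gripper's body (78 mm by 193 mm) begins 47 mm behind the grasp point.
Start: joints at [-53.107, 20.546, 0.682, 0, -70.136, -16.507], TCP at [0.235, -0.633, 0.235] pointing down, gripper open.
Joint ranges: [-176.03, 176.03], [-82.01, 121.73], [-58.28, 71.71], [-173.87, 95.51], [-174.79, -0.11], [-173.66, 173.66]. Speed limits (degrees/s): [136.94, 136.94, 172.46, 180, 180, 180].

INTERFACE

Orientations are given as [roll, pitch, yaw] about the fixed x, y, z axes, in that order (R = Rz(yaw) Ry(pitch) Rx(roll)).
In Python, from plant import ctrl, vision gives the robot as it stands. The module is installed in compiled form; this text tells all that it offers.
- The arm moves only by the tool move_arm, never from a script. Its argument "moves" is one flat list of numbers, 7 for each row, row after row: the finger opening in cm, from 0 to 8.76, then the shift along the tool's x, y, z in cm, then the turn, a rotation vector about the tool's x, y, z in rad. A call has 1 to 8 rows; each row shifts and turns the commanded pose from where the row before left it, along the tool's axes as they then stand; what a row does not reach is not made up. A row lasts 1/10 s, in which the tool goes at most 50 mm and 8.59 degrees, less where a joint would pass 70% of its speed; a pose out of reach is approached as far as the arm can. A call with a gripper value outside its range is refused whole. The fingers move at their own pace and stop on an object; the grip force is fixed at half the most. Time passes only in rows, so rows that do not move let the fingers close. It gives the time, the measured TCP pose, the force, the opening and the grip force at its end, in the units of the state.
- ctrl.get_obs(): the state, without advancing time (a new reading comes with each control period).
- vision.snapshot(name): name is "scene" or "side" or "wrist"; returns (picture, depth): 384x512x3 uint8, red, green, blue; 384x512 float32, m along the optical axis (not along the pixel's ray), 0 where there is no reading.
- vision.camera_model(name): a dict with "vertical_fov" (degrees; the focal length in pixels is half the picture's height over the tangent of half this angle, whatever the lens; pixels are square), "cx", "cy" (the principal point, pixels), "D" ([k1, k2, p1, p2, k3] as OpenCV has them; the pictures are not rectified), "cam_to_world" (4x4, takes a point from camera to world coordinates). Camera axes: x right, y down, z forward; pixel columns grow to the right and rows downward; lengths in m; the calibration is good to about 2 mm. A picture is of the moment at which its call begins: read the wrist's pose just before it. camera_model takes no time and is no camera call; for the wrist camera it gives the pose at the moment of the call.
- ctrl.close_job(): hands the job in; it is judged then, once.
The state is a dict: "clock": time; "joint_pos": joint angles; "qvel": joint speeds; "tau": joint torques, N m; "tool_pos": TCP position; "orientation": TCP orientation; "force": force on the tool from outside, world axes, zero at the start; "moment": the same for the moment, N m; "opening": finger opening in m; "gripper_force": force on a finger pad.
Only numpy, scipy, OpenCV 4.12 (cv2) and the standard library are available. Lean on these libraries where they do the work, as an engineer would, in place of code of your own. Each camera call takes 0.05 s, during which the arm holds its last target. There are 200 camera calls.

## Working session

There is one attempt and no reset: what is moved stays moved. The work goes in short steps, Python scripts to look and compute and a tool call to move; the robot and the scene stay as the last step left them, time stands still between calls to the robot, and variables do not carry over. Pictures are saved under pics/ and viewed, at most 10 in all, crops included, and the job is handed in when it is done.

Besides the shell and the picture viewer there is one more tool, called after "Emit:" by a JSON object that holds its "method" and its "body". move_arm: Moves the arm, as the interface text tells. Its arguments: {"type":"object","properties":{"moves":{"type":"array"}},"required":["moves"]}

```bash
mkdir -p pics; cat > h.py <<'E'
import numpy as np, cv2
from plant import ctrl, vision
def K(m,shape=(384,512)):
    f=shape[0]/2/np.tan(np.radians(m["vertical_fov"])/2)
    return np.array([[f,0,m["cx"]],[0,f,m["cy"]],[0,0,1.]])
def ray(m,uv):
    uv=np.array(uv,float).reshape(-1,1,2)
    p=cv2.undistortPoints(uv,K(m),np.array(m["D"],float)).reshape(-1,2)
    T=np.array(m["cam_to_world"]); d=np.c_[p,np.ones(len(p))]@T[:3,:3].T
    return T[:3,3],d
def onz(m,uv,z):
    o,d=ray(m,uv); z=np.broadcast_to(z,len(d)); return o+d*((z-o[2])/d[:,2])[:,None]
def cloud(m,depth):
    v,u=np.mgrid[:384,:512]; o,d=ray(m,np.c_[u.ravel(),v.ravel()])
    return (o+d*depth.reshape(-1,1)).reshape(384,512,3)
def snap(n):
    m=vision.camera_model(n); im,d=vision.snapshot(n); return m,im,d
def save(n,im): cv2.imwrite(n,cv2.cvtColor(im,cv2.COLOR_RGB2BGR))
E
python3 - <<'E'
from h import *
ims=[]
for n in("scene","side"):
    m,im,d=snap(n); np.savez(n,im=im,d=d,**{k:np.array(v) for k,v in m.items()})
    save(f"pics/{n}0.png",im); print(n,m["vertical_fov"],np.round(m["cam_to_world"],3).tolist(),m["D"])
print(ctrl.get_obs())
E
```

```text
scene 49.3375117671493 [[-0.709, 0.474, -0.522, 1.161], [0.705, 0.493, -0.51, 0.57], [0.016, -0.73, -0.684, 0.821], [0.0, 0.0, 0.0, 1.0]] [-0.0088112  0.         0.         0.         0.       ]
side 46.17011152095694 [[-0.764, -0.471, 0.442, 0.072], [-0.646, 0.57, -0.508, 0.556], [-0.012, -0.673, -0.74, 0.921], [0.0, 0.0, 0.0, 1.0]] [-0.07551752  0.          0.          0.          0.        ]
{'clock': 0.1, 'joint_pos': array([-5.31071751e+01,  2.05882352e+01,  6.42178621e-01, -1.99152342e-02,
       -7.01349297e+01, -1.65075500e+01]), 'qvel': array([ 0.05429996, -0.12397556,  0.06195858,  0.11210772,  0.08024793,
       -0.01101176]), 'tau': array([-2.23551098e-03, -5.84163308e+01,  2.93752635e+01,  7.01554298e+00,
        1.01308632e-02, -3.34057074e-05]), 'tool_pos': array([ 0.23498811, -0.63235112,  0.23372327]), 'orientation': array([ 1.79917031e+02, -5.06289752e-03, -1.59621502e+02]), 'force': array([-0.15266889,  0.24844754, -0.05097993]), 'moment': array([-0.01812098, -0.00704964, -0.0462229 ]), 'gripper_force': 0.0, 'opening': 0.08774578039561207}
```

View pics/scene0.png

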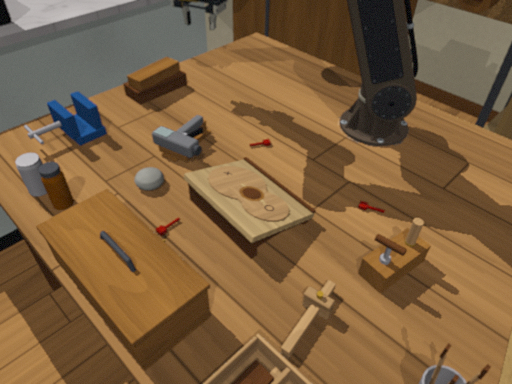

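View pics/side0.png

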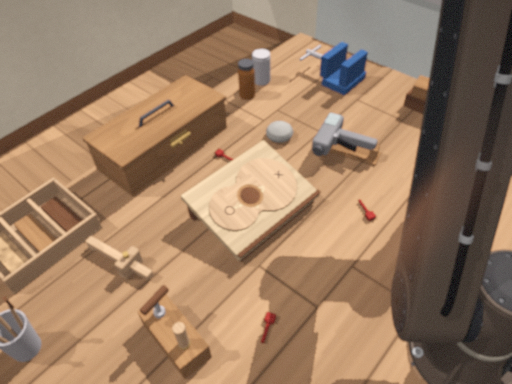

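The scene picture shows the meter at (180,138), the board at (250,200), and the stand at (395,258) with the probe at (416,228) and the reamer at (388,245). In the side picture the cross is at (278,174), the circle at (230,211), the probe at (180,333) and the meter at (343,135).

```bash
cat > a.py <<'E'
from h import *
for n,box in(("scene",(150,110,210,162)),("side",(308,110,380,165))):
    z=np.load(n+".npz"); m={k:z[k] for k in("vertical_fov","cx","cy","D","cam_to_world")}
    m={k:(float(v) if v.ndim==0 else v) for k,v in m.items()}
    im,d=z["im"],z["d"]; P=cloud(m,d)
    u0,v0,u1,v1=box; Q=P[v0:v1,u0:u1].reshape(-1,3); C=im[v0:v1,u0:u1].reshape(-1,3).astype(int)
    grey=(C.max(1)-C.min(1)<45)
    k=grey&(Q[:,2]>.045)&(Q[:,2]<.09)
    A=Q[k]; print(n,"meter n",k.sum(),"zmax",np.percentile(A[:,2],[50,95,99]))
    hi=A[A[:,2]>.070]; lo=A[(A[:,2]>.060)&(A[:,2]<.0685)]
    for nm,S in(("hi",hi),("lo",lo)):
        if len(S)>5:
            r=cv2.minAreaRect((S[:,:2]*1000).astype(np.float32)); print(nm,len(S),S.mean(0).round(3),np.round(r[0]),np.round(r[1]),r[2])
    # probe
    pb={"scene":(405,210,430,250),"side":(165,315,195,350)}[n]
    u0,v0,u1,v1=pb; Q=P[v0:v1,u0:u1].reshape(-1,3); T=Q[(Q[:,2]>.130)&(Q[:,2]<.142)]
    print("probe top",len(T),T.mean(0).round(4),Q[:,2].max(), (np.ptp(T,axis=0)))
    # stand
    sb={"scene":(350,225,440,295),"side":(135,290,215,375)}[n]
    u0,v0,u1,v1=sb; Q=P[v0:v1,u0:u1].reshape(-1,3); T=Q[(Q[:,2]>.056)&(Q[:,2]<.064)]
    r=cv2.minAreaRect((T[:,:2]*1000).astype(np.float32)); print("stand",r)
    # board plane
    bb={"scene":(215,180,280,215),"side":(215,170,295,220)}[n]
    u0,v0,u1,v1=bb; Q=P[v0:v1,u0:u1].reshape(-1,3)
    Q=Q[Q[:,2]>.03]; c=np.median(Q,0)
    for _ in range(5):
        w,*_x=np.linalg.lstsq(np.c_[Q[:,:2],np.ones(len(Q))],Q[:,2],rcond=None); e=Q[:,2]-np.c_[Q[:,:2],np.ones(len(Q))]@w; Q=Q[abs(e)<max(.003,2*e.std())]
    g=w[:2]; print("plane",w,"slope",np.degrees(np.arctan(np.hypot(*g))),"dir",np.degrees(np.arctan2(g[1],g[0])),e.std())
    for nm,uv in((("cross",(278,174)),("circ",(230,211)),("hole",(250,194))) if n=="side" else (("hole",(253,192)),)):
        o,dd=ray(m,[uv]); dd=dd[0]; t=(w[2]+g@o[:2]-o[2])/(dd[2]-g@dd[:2]); print(nm,(o+t*dd).round(4),P[uv[1],uv[0]])
    c=im
s=cv2.imread("pics/side0.png"); a=cv2.resize(s[135:260,175:325],None,fx=4,fy=4,interpolation=cv2.INTER_CUBIC); cv2.imwrite("pics/crop1.png",a)
E
python3 a.py
```

```text
scene meter n 1158 zmax [0.06875342 0.07813651 0.07953382]
hi 521 [ 0.586 -0.333  0.075] [ 538. -347.] [159. 154.] 13.006522178649902
lo 276 [ 0.552 -0.329  0.065] [ 545. -319.] [146. 180.] 86.69514465332031
probe top 82 [0.4416 0.3819 0.1357] 0.8210809625955978 [0.02591633 0.02372116 0.00936351]
stand ((484.2253112792969, 374.54241943359375), (71.45423889160156, 162.71774291992188), 81.27291870117188)
plane [ 0.23592186 -0.02247163 -0.07090695] slope 13.332535945828386 dir -5.441025457718936 0.0016794844476530463
hole [0.5875 0.003  0.0676] [0.58896466 0.00445106 0.06955764]
side meter n 1326 zmax [0.06836473 0.07786223 0.08001058]
hi 585 [ 0.583 -0.332  0.075] [ 566. -359.] [179. 142.] 47.34516143798828
lo 367 [ 0.526 -0.338  0.065] [ 522. -325.] [160. 135.] 87.2811508178711
probe top 128 [0.4395 0.3816 0.1351] 0.9213584100378565 [0.02488897 0.02275313 0.0085599 ]
stand ((483.875, 374.3201599121094), (70.51044464111328, 161.27297973632812), 81.5890884399414)
plane [ 0.25340223 -0.01968437 -0.08268639] slope 14.260655411341807 dir -4.441835800518851 0.0019280929918802404
cross [ 0.5888 -0.1004  0.0685] [ 0.58725767 -0.09849716  0.07099146]
circ [0.6002 0.0736 0.068 ] [0.59957774 0.07413367 0.068921  ]
hole [0.5987 0.0006 0.069 ] [0.59782304 0.00146659 0.07036475]
```

```bash
cat > b.py <<'E'
from h import *
# rectified top-down at z plane 0.062 of meter, from both views, plus crop of board; 0.5mm/px 
outs=[]
for n in("scene","side"):
    z=np.load(n+".npz"); m={k:(float(z[k]) if z[k].ndim==0 else z[k]) for k in("vertical_fov","cx","cy","D","cam_to_world")}
    X,Y=np.meshgrid(np.linspace(.68,.43,375),np.linspace(-.21,-.46,375),indexing="ij")
    T=np.linalg.inv(m["cam_to_world"]); W=np.c_[X.ravel(),Y.ravel(),np.full(X.size,.065)]
    p,_=cv2.projectPoints(W,cv2.Rodrigues(T[:3,:3])[0],T[:3,3],K(m),np.array(m["D"])); p=p.reshape(375,375,2).astype(np.float32)
    o=cv2.remap(z["im"],p[...,0].copy(),p[...,1].copy(),cv2.INTER_CUBIC)
    for i in range(0,375,75): cv2.line(o,(i,0),(i,5),(255,0,0)); cv2.line(o,(0,i),(5,i),(255,0,0))
    outs.append(o)
save("pics/top1.png",np.hstack(outs))
E
python3 b.py
```

```text
(no output)
```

View pics/top1.png

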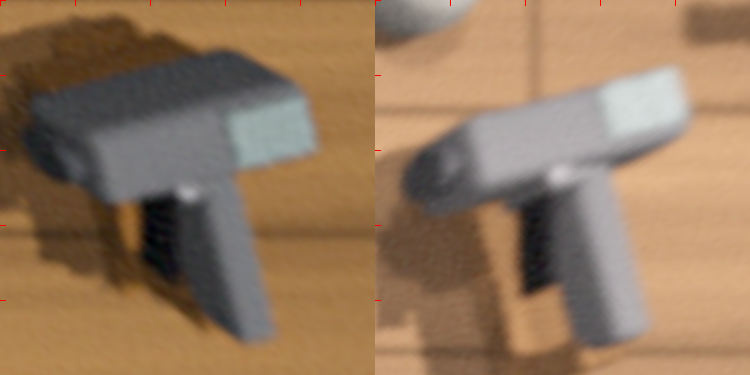

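Looking straight down, the trigger is on the left (+y) and the handle runs towards the robot, with the meter's yaw about 14°. The handle's far corner is at (.459,-.392), which puts the squeeze point near (.521,-.352). I'll move above it.

Emit:
{"method": "move_arm", "body": {"moves": [8.76,0,0,0,0,0,0.11,8.76,-4.2,2.5,0.4,0,0,0,8.76,-4.2,2.5,0.4,0,0,0,8.76,-4.2,2.5,0.4,0,0,0,8.76,-4.2,2.5,0.4,0,0,0,8.76,-4.2,2.5,0.4,0,0,0,8.76,-4.2,2.5,0.4,0,0,0,8.76,-4.2,2.5,0.4,0,0,0]}}

```text
clock: 0.9
tool_pos: [0.4787, -0.3897, 0.2063]
orientation: [180.0, -0.0, -165.9]
force: [0.5, -0.7, 0.4]
opening: 0.0877
gripper_force: 0.0
```

Emit:
{"method": "move_arm", "body": {"moves": [8.76,-4.2,2.5,0.2,0,0,0,8.76,-1.0,0.4,0,0,0,0,8.76,0,0,0,0,0,0,8.76,0,0,0,0,0,0]}}

```text
clock: 1.3
tool_pos: [0.5207, -0.3506, 0.2042]
orientation: [180.0, -0.0, -165.9]
force: [-0.7, -0.8, -0.8]
opening: 0.0876
gripper_force: 0.0
```

```bash
cat > w.py <<'E'
import sys
from h import *
o=ctrl.get_obs(); m,im,d=snap("wrist"); n=sys.argv[1]; save(f"pics/{n}.png",im)
np.savez(n,im=im,d=d,**{k:np.array(v) for k,v in m.items()})
print(o["clock"],o["tool_pos"].round(4),o["orientation"].round(2),np.round(m["cam_to_world"],3).tolist(),m["vertical_fov"])
E
python3 w.py w1
```

```text
1.3 [ 0.5207 -0.3506  0.2042] [ 1.7997e+02 -4.0000e-02 -1.6589e+02] [[-0.244, 0.928, 0.284, 0.443], [0.97, 0.233, 0.071, -0.37], [-0.0, 0.292, -0.956, 0.354], [0.0, 0.0, 0.0, 1.0]] 63.72036669838531
```

View pics/w1.png

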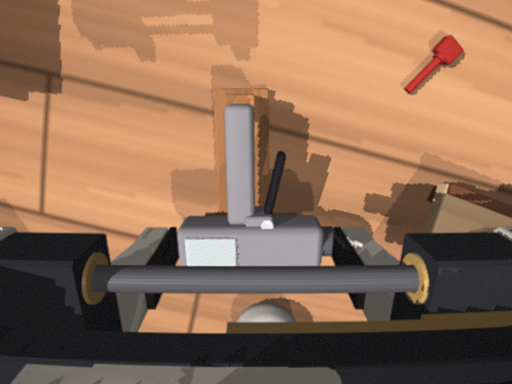

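The wrist view shows the handle between columns 226 and 254, rows 105 to 222. The black trigger runs from (268,212) to its free end at (281,153).

```bash
cat > c.py <<'E'
from h import *
z=np.load("w1.npz"); m={k:(float(z[k]) if z[k].ndim==0 else z[k]) for k in("vertical_fov","cx","cy","D","cam_to_world")}
t=np.array([.5207,-.3506])
for yaw in(14.1,):
    a=np.radians(yaw); R=np.array([[np.cos(a),np.sin(a)],[-np.sin(a),np.cos(a)]])
    for nm,uv,h in(("backtop",(226,112),.067),("backbot",(229,215),.067),("frtop",(251,112),.067),("frbot",(254,215),.067),("end",(239,105),.067),("trig tip",(285,154),.063),("trig mid",(280,180),.063)):
        p=onz(m,[uv],h)[0][:2]; print(nm,p.round(4),((p-t)@R.T*1000).round(1))
g=z["im"][150:190:8,215:300].astype(int).sum(2); print(g.tolist())
E
python3 c.py
```

```text
backtop [ 0.4628 -0.3915] [-66.1 -25.6]
backbot [ 0.5596 -0.3669] [ 33.8 -25.3]
frtop [ 0.4574 -0.3696] [-66.1  -3. ]
frbot [ 0.5535 -0.3427] [33.8 -0.4]
end [ 0.454  -0.3815] [-72.2 -13.8]
trig tip [ 0.4875 -0.3289] [-26.9  29.2]
trig mid [ 0.5134 -0.3267] [-1.2 25. ]
[[415, 407, 419, 409, 403, 405, 413, 408, 394, 410, 422, 483, 509, 522, 519, 521, 518, 520, 518, 504, 510, 514, 510, 502, 510, 506, 505, 500, 498, 500, 496, 497, 496, 478, 447, 404, 355, 279, 253, 302, 369, 379, 370, 313, 227, 192, 190, 187, 189, 192, 184, 210, 229, 248, 285, 294, 291, 294, 292, 288, 293, 291, 287, 285, 254, 243, 259, 265, 278, 294, 289, 287, 292, 278, 291, 288, 292, 293, 292, 297, 291, 294, 295, 295, 294], [437, 444, 423, 406, 399, 401, 410, 409, 401, 390, 413, 464, 501, 516, 511, 520, 520, 525, 511, 514, 513, 511, 514, 510, 502, 509, 500, 494, 501, 508, 502, 500, 502, 476, 452, 404, 363, 298, 239, 280, 347, 386, 393, 369, 274, 196, 189, 190, 195, 184, 210, 243, 245, 249, 274, 297, 297, 286, 297, 292, 248, 154, 105, 118, 128, 137, 128, 125, 117, 98, 144, 255, 300, 296, 300, 293, 295, 290, 291, 302, 29
[... 600 characters left out ...]
 495, 494, 496, 491, 464, 413, 368, 322, 252, 291, 358, 380, 296, 221, 192, 181, 210, 243, 251, 246, 246, 229, 226, 204, 208, 214, 189, 123, 93, 119, 124, 125, 124, 123, 108, 99, 129, 187, 226, 222, 223, 217, 228, 223, 229, 213, 217, 219, 229, 217, 242, 258, 281, 298, 294], [403, 404, 413, 401, 370, 372, 369, 373, 379, 367, 371, 403, 480, 511, 519, 517, 518, 523, 520, 511, 516, 518, 512, 499, 510, 502, 504, 504, 496, 509, 496, 508, 496, 495, 468, 427, 384, 322, 269, 281, 366, 390, 330, 234, 192, 184, 192, 204, 195, 203, 197, 200, 203, 186, 173, 133, 104, 101, 118, 130, 133, 127, 117, 92, 118, 191, 216, 224, 213, 226, 207, 217, 214, 219, 215, 222, 222, 204, 210, 219, 211, 213, 210, 215, 218]]
```

Emit:
{"method": "move_arm", "body": {"moves": [8.76,0.3,-0.55,3,0,0,0,8.76,0,0,4,0,0,0,8.76,0,0,4,0,0,0,8.76,0,0,3,0,0,0,8.76,0,0,1.5,0,0,0,8.76,0,0,0.8,0,0,0,8.76,0,0,0,0,0,0]}}

```text
clock: 2.05
tool_pos: [0.5183, -0.3575, 0.0408]
orientation: [180.0, -0.1, -166.0]
force: [-0.1, -0.5, 0.1]
opening: 0.0873
gripper_force: 0.0
```

Emit:
{"method": "move_arm", "body": {"moves": [6.2,0,0,0,0,0,0,5.5,0,0,0,0,0,0,5,0,0,0,0,0,0,4.5,0,0,0,0,0,0,4,0,0,0,0,0,0,3,0,0,0,0,0,0,3,0,0,0,0,0,0,3,0,0,0,0,0,0]}}

```text
clock: 2.85
tool_pos: [0.5193, -0.358, 0.0416]
orientation: [-179.9, -0.0, -165.9]
force: [-2.4, -6.5, -1.6]
opening: 0.0432
gripper_force: 30.0
```

Emit:
{"method": "move_arm", "body": {"moves": [3,0,0,0,0,0,0,3,0,0,0,0,0,0,3,0,0,0,0,0,0]}}

```text
clock: 3.15
tool_pos: [0.5192, -0.358, 0.0415]
orientation: [-179.9, -0.0, -165.9]
force: [-1.6, -6.0, -1.7]
opening: 0.0433
gripper_force: 30.0
```

Emit:
{"method": "move_arm", "body": {"moves": [8.76,0,0,0,0,0,0,8.76,0,0,0,0,0,0,8.76,0,0,0,0,0,0,8.76,0,0,0,0,0,0,8.76,0,0,0,0,0,0,8.76,0,0,0,0,0,0]}}

```text
clock: 3.75
tool_pos: [0.5196, -0.3569, 0.0416]
orientation: [-180.0, 0.0, -165.9]
force: [-0.5, -0.2, 0.3]
opening: 0.0846
gripper_force: 0.0
```

Emit:
{"method": "move_arm", "body": {"moves": [8.76,0,0,-2,0,0,0,8.76,0,0,-4,0,0,0,8.76,0,0,-4,0,0,0,8.76,0,0,-4,0,0,0,8.76,0,0,-4,0,0,0,8.76,0,0,-4,0,0,0,8.76,0,0,0,0,0,0]}}

```text
clock: 4.45
tool_pos: [0.5217, -0.3584, 0.2686]
orientation: [-179.6, 0.4, -165.9]
force: [0.1, 0.5, 0.1]
opening: 0.0876
gripper_force: 0.0
```

```bash
python3 w.py w2; python3 - <<'E'
from h import *
import numpy as np
z=np.load("w2.npz"); im=z["im"].astype(int).sum(2)
k=(im[60:330,:]<140)
print([(r+60, np.where((k[r,230:300]))[0][[0,-1]]+230) for r in range(0,200,12) if k[r,230:300].any()])
m={q:(float(z[q]) if z[q].ndim==0 else z[q]) for q in("vertical_fov","cx","cy","D","cam_to_world")}
# predicted at-rest tip position in image vs earlier measured tip (.4875,-.3289)
T=np.linalg.inv(m["cam_to_world"]); p,_=cv2.projectPoints(np.array([[.4875,-.3289,.063],[.5134,-.3267,.063]]),cv2.Rodrigues(T[:3,:3])[0],T[:3,3],K(m),m["D"]); print(p.round(1).tolist(),ctrl.get_obs()["opening"])
E
```

```text
4.45 [ 0.5217 -0.3584  0.2686] [-179.58    0.45 -165.88] [[-0.244, 0.924, 0.293, 0.442], [0.97, 0.235, 0.066, -0.377], [-0.008, 0.301, -0.954, 0.417], [0.0, 0.0, 0.0, 1.0]] 63.72036669838531
[(144, array([282, 287])), (156, array([279, 285])), (168, array([275, 282])), (180, array([272, 279])), (192, array([271, 276]))]
[[[287.9, 143.1]], [[283.7, 164.9]]] 0.0877024787681848
```

The trigger has sprung back to its rest position. Now I'll move to the probe.

Emit:
{"method": "move_arm", "body": {"moves": [8.76,0,0,0,0,0,0.132,8.76,0,0,0,0,0,0.132,8.76,0,0,0,0,0,0.132,8.76,1.2,4.5,0,0,0,0,8.76,1.2,4.5,0,0,0,0,8.76,1.2,4.5,0,0,0,0,8.76,1.2,4.5,0,0,0,0,8.76,1.2,4.5,0,0,0,0]}}

```text
clock: 5.3
tool_pos: [0.4928, -0.1238, 0.2605]
orientation: [-180.0, -0.1, 171.4]
force: [1.0, 0.9, 0.8]
opening: 0.0875
gripper_force: 0.0
```

Emit:
{"method": "move_arm", "body": {"moves": [8.76,0,0,0,0,0,0,8.76,0,0,0,0,0,0,8.76,0,0,0,0,0,0]}}

```text
clock: 5.6
tool_pos: [0.4937, -0.1257, 0.261]
orientation: [-180.0, -0.0, 171.4]
force: [0.4, -0.3, -0.6]
opening: 0.0878
gripper_force: 0.0
```

```bash
python3 w.py w3; python3 -c "
from h import *
print(ctrl.get_obs()['joint_pos'].round(1))"
```

```text
5.6 [ 0.4937 -0.1257  0.261 ] [-1.7998e+02 -5.0000e-02  1.7139e+02] [[0.15, 0.945, 0.289, 0.414], [0.989, -0.143, -0.045, -0.113], [-0.001, 0.293, -0.956, 0.41], [0.0, 0.0, 0.0, 1.0]] 63.72036669838531
[   7.8    3.8  -17.4    0.   -68.8 -106.5]
```

View pics/w3.png

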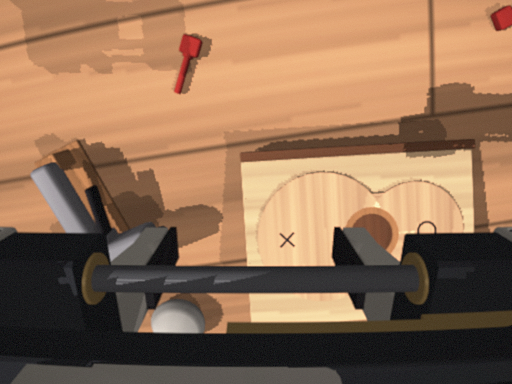

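The wrist view shows the cross at (287,240) and the board's lip edge from (242,155) to (474,142). The sound hole is at (372,232).

```bash
cat > d.py <<'E'
from h import *
z=np.load("w3.npz"); m={k:(float(z[k]) if z[k].ndim==0 else z[k]) for k in("vertical_fov","cx","cy","D","cam_to_world")}
P=cloud(m,z["d"]); im=z["im"]
e=onz(m,[(242,156),(474,144)],.043)[:,:2]; v=e[0]-e[1]; print("lip",e.round(4),np.hypot(*v),"x-dir",np.degrees(np.arctan2(v[1],v[0]))+90)
l=onz(m,[(242,160),(249,225)],[.042,.042+.0]);
M=np.zeros((384,512),bool); M[175:228,255:330]=1; M[228:245,265:325]=1
Q=P[M]; Q=Q[(Q[:,2]>.03)&(Q[:,2]<.12)]
for _ in range(4):
    A=np.c_[Q[:,:2],np.ones(len(Q))]; w=np.linalg.lstsq(A,Q[:,2],rcond=None)[0]; r=Q[:,2]-A@w; Q=Q[abs(r)<2.5*r.std()]
g=w[:2]; print("plane",w,np.degrees(np.arctan(np.hypot(*g))),np.degrees(np.arctan2(g[1],g[0])),r.std(),len(Q))
# cross: dark pixels near
sub=im[225:256,272:303].astype(int).sum(2); k=sub<sub.mean()-120; vs,us=np.where(k); print("cross px",us.min()+272,us.max()+272,vs.min()+225,vs.max()+225,us.mean()+272,vs.mean()+225)
c=((us.min()+us.max())/2+272,(vs.min()+vs.max())/2+225)
print("cross at z.069",onz(m,[c],.0690), "depth",P[int(c[1]),int(c[0])+6])
print("hole z.068",onz(m,[(371,232)],.068))
E
python3 d.py
```

```text
lip [[ 0.4811 -0.1394]
 [ 0.5076  0.1452]] 0.2858394799179718 x-dir -5.3232349244782
plane [ 0.29669713  0.00707127 -0.10618157] 16.529908436703646 1.3652892115615487 0.001386788334891733 4939
cross px 280 294 233 247 286.41333333333336 239.73333333333332
cross at z.069 [[ 0.58682004 -0.10012386  0.069     ]] depth [ 0.58842545 -0.09282203  0.06803642]
hole z.068 [[0.59257839 0.00299608 0.068     ]]
```

Emit:
{"method": "move_arm", "body": {"moves": [8.76,1.2,4.5,0,0,0,0,8.76,1.2,4.5,0,0,0,0,8.76,1.2,4.5,0,0,0,0,8.76,1.2,4.5,0,0,0,0,8.76,1.2,4.5,0,0,0,0,8.76,1.2,4.5,0,0,0,0,8.76,1.2,4.5,0,0,0,0,8.76,1.2,4.5,0,0,0,0]}}

```text
clock: 6.45
tool_pos: [0.4531, 0.2458, 0.2613]
orientation: [-180.0, -0.0, 171.3]
force: [1.5, 0.1, 0.2]
opening: 0.0874
gripper_force: 0.0
```

Emit:
{"method": "move_arm", "body": {"moves": [8.76,1.1,4.5,0,0,0,0,8.76,1.1,4.5,0,0,0,0,8.76,1.1,4.4,0,0,0,0,8.76,0,0,0,0,0,0,8.76,0,0,0,0,0,0,8.76,0,0,0,0,0,0]}}

```text
clock: 7.05
tool_pos: [0.4409, 0.3812, 0.261]
orientation: [-179.9, -0.0, 171.3]
force: [-0.2, -0.9, 0.1]
opening: 0.0876
gripper_force: 0.0
```

```bash
python3 w.py w4; python3 - <<'E'
from h import *
o=ctrl.get_obs();print(o['joint_pos'].round(1))
z=np.load("w4.npz"); m={k:(float(z[k]) if z[k].ndim==0 else z[k]) for k in("vertical_fov","cx","cy","D","cam_to_world")}
P=cloud(m,z["d"]).reshape(-1,3); T=P[(P[:,2]>.130)&(P[:,2]<.14)&(np.hypot(P[:,0]-.44,P[:,1]-.3815)<.03)]
print(len(T),T.mean(0) if len(T) else "", cv2.minEnclosingCircle((T[:,:2]*1000).astype(np.float32)) if len(T) else "")
E
```

```text
7.05 [0.4409 0.3812 0.261 ] [-1.7994e+02 -2.0000e-02  1.7130e+02] [[0.152, 0.945, 0.289, 0.361], [0.988, -0.144, -0.046, 0.394], [-0.002, 0.293, -0.956, 0.41], [0.0, 0.0, 0.0, 1.0]] 63.72036669838531
[  60.1   11.    -8.9    0.   -70.1 -158.8]
486 [0.43809266 0.38008665 0.13397615] ((438.8035583496094, 379.90380859375), 12.015978813171387)
```

View pics/w4.png

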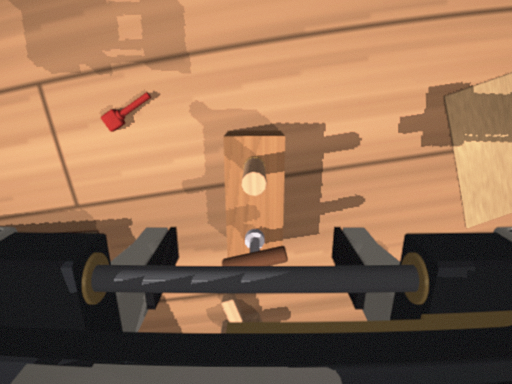

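The probe top is at (254,184), measured at (.4395,.3803). The reamer's cross handle sits well clear of the fingers. I'll correct by about 1.5 mm and descend.

Emit:
{"method": "move_arm", "body": {"moves": [8.76,0.15,-0.1,3.5,0,0,0,8.76,0,0,4,0,0,0,8.76,0,0,4,0,0,0,8.76,0,0,3,0,0,0,8.76,0,0,1.6,0,0,0,8.76,0,0,0.8,0,0,0,6,0,0,0,0,0,0,4,0,0,0,0,0,0]}}

```text
clock: 7.9
tool_pos: [0.4393, 0.3818, 0.0937]
orientation: [179.9, 0.0, 171.4]
force: [0.2, 0.5, -0.7]
opening: 0.077
gripper_force: 0.0
```

Emit:
{"method": "move_arm", "body": {"moves": [3,0,0,0,0,0,0,2.5,0,0,0,0,0,0,2,0,0,0,0,0,0,1,0,0,0,0,0,0,1,0,0,0,0,0,0,1,0,0,0,0,0,0]}}

```text
clock: 8.5
tool_pos: [0.4386, 0.3817, 0.0926]
orientation: [180.0, 0.0, 171.4]
force: [0.3, 0.1, 0.5]
opening: 0.0293
gripper_force: 0.0
```

Emit:
{"method": "move_arm", "body": {"moves": [1,0,0,0,0,0,0,1,0,0,0,0,0,0,1,0,0,0,0,0,0,1,0,0,0,0,0,0]}}

```text
clock: 8.9
tool_pos: [0.4385, 0.3815, 0.0925]
orientation: [-180.0, -0.0, 171.4]
force: [-0.4, -1.3, 1.3]
opening: 0.0236
gripper_force: 30.0
```

Emit:
{"method": "move_arm", "body": {"moves": [1,0,0,-1,0,0,0,1,0,0,-2,0,0,0,1,0,0,-3,0,0,0,1,0,0,-4,0,0,0,1,0,0,-3,0,0,0,1,0,0,0,0,0,0,1,0,0,0,0,0,0]}}

```text
clock: 9.6
tool_pos: [0.4387, 0.3821, 0.2238]
orientation: [179.9, 0.0, 171.4]
force: [0.9, 0.1, -1.3]
opening: 0.0235
gripper_force: 30.0
```

The probe is held. Next I'll carry it over the cross and tilt it.

Emit:
{"method": "move_arm", "body": {"moves": [1,-1.7,-4.2,0,0,0,0,1,-1.7,-4.2,0,0,0,0,1,-1.7,-4.2,0,0,0,0,1,-1.7,-4.2,0,0,0,0,1,-1.7,-4.2,0,0,0,0,1,-1.7,-4.2,0,0,0,0,1,-1.7,-4.2,0,0,0,0,1,-1.7,-4.2,0,0,0,0]}}

```text
clock: 10.4
tool_pos: [0.5222, 0.0272, 0.2216]
orientation: [-180.0, -0.1, 171.4]
force: [0.9, 0.2, -0.9]
opening: 0.0235
gripper_force: 30.0
```

Emit:
{"method": "move_arm", "body": {"moves": [1,-1.7,-4.0,0,0,0,0,1,-1.7,-4.0,0,0,0,0,1,-1.7,-4.0,0,0,0,0,1,0,0,0,0,0,-0.058,1,0,0,0,0,-0.13,0,1,0,0,0,0,-0.13,0,1,0,0,0,0,0,0,1,0,0,0,0,0,0]}}

```text
clock: 11.2
tool_pos: [0.5534, -0.0973, 0.2217]
orientation: [-180.0, 14.8, 174.8]
force: [0.5, 0.5, -1.1]
opening: 0.0234
gripper_force: 30.0
```

```bash
python3 w.py w5; python3 - <<'E'
from h import *
for n in("scene","side"):
    m,im,d=snap(n); np.savez(n+"5",im=im,d=d,**{k:np.array(v) for k,v in m.items()}); save(f"pics/{n}5.png",im)
a,b=np.load("scene5.npz")["im"],np.load("side5.npz")["im"]; w=np.load("w5.npz")["im"]
c=lambda x,u0,v0,u1,v1:cv2.resize(x[v0:v1,u0:u1],(400,300),interpolation=cv2.INTER_CUBIC)
save("pics/q5.png",np.vstack([np.hstack([c(a,160,110,280,200),c(b,220,90,340,180)]),np.hstack([c(w,180,120,340,240),c(w,0,0,512,384)])]))
E
```

```text
11.2 [ 0.5534 -0.0973  0.2217] [-179.97   14.76  174.75] [[0.092, 0.846, 0.525, 0.438], [0.996, -0.077, -0.049, -0.086], [-0.001, 0.527, -0.85, 0.346], [0.0, 0.0, 0.0, 1.0]] 63.72036669838531
```

View pics/q5.png

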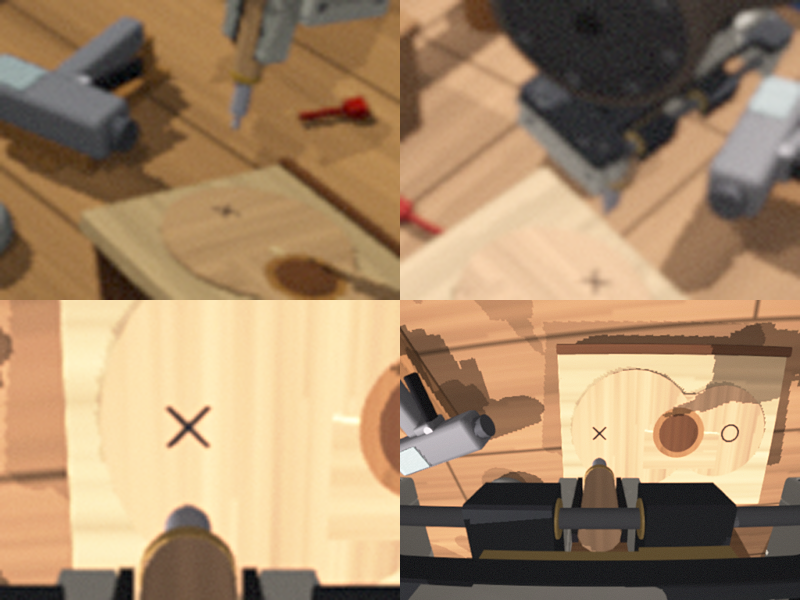

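The wrist view shows the cross at about (255,171) and the probe tip at about (255,203), in the same column. The probe looks straight in the grip across the jaws.

```bash
cat > e.py <<'E'
from h import *
from scipy.spatial.transform import Rotation as Ro
L=lambda f:(lambda z:(z,{k:(float(z[k]) if z[k].ndim==0 else z[k]) for k in("vertical_fov","cx","cy","D","cam_to_world")}))(np.load(f))
z,m=L("w5.npz"); tcp=np.array([.5534,-.0973,.2217]); R=Ro.from_euler("xyz",[-179.97,14.76,174.75],degrees=True).as_matrix()
def proj(m,W):
    T=np.linalg.inv(m["cam_to_world"]); return cv2.projectPoints(np.array(W,float).reshape(-1,3),cv2.Rodrigues(T[:3,:3])[0],T[:3,3],K(m),m["D"])[0].reshape(-1,2)
for s in(.0325,.0625,.0775): print("axis",s,proj(m,tcp+R[:,2]*s).round(1))
a=np.radians(-5.3); n=np.array([-np.sin(.26)*np.cos(a),-np.sin(.26)*np.sin(a),np.cos(.26)])
print("tool z vs -n deg",np.degrees(np.arccos(-R[:,2]@n)))
P=cloud(m,z["d"]); Q=P[150:185,225:290].reshape(-1,3); h=np.median(Q@n)
uv=(255.2,170.8); o,d=ray(m,[uv]); c=o+d[0]*((h-o@n)/(d[0]@n)); print("cross (w5)",c.round(4), "plane std",(Q@n).std())
A=np.c_[Q[:,:2],np.ones(len(Q))]; w=np.linalg.lstsq(A,Q[:,2],rcond=None)[0]; print("plane fit",np.degrees(np.arctan(np.hypot(*w[:2]))),np.degrees(np.arctan2(w[1],w[0])))
e=onz(m,[(200,0)],.04)
dl=(c-tcp)@R; print("cross in tool",(dl*1000).round(1))
# probe cloud from wrist and scene, in tool frame
for f in("w5.npz","scene5.npz","side5.npz"):
    z,m=L(f); P=cloud(m,z["d"]).reshape(-1,3); q=(P-tcp)@R
    k=(abs(q[:,0])<.025)&(abs(q[:,1])<.02)&(q[:,2]>.015)&(q[:,2]<.085)
    q=q[k]*1000
    for lo,hi in((15,22),(22,30),(36,48),(48,60),(62,78)):
        s=q[(q[:,2]>lo)&(q[:,2]<hi)]
        if len(s)>3: print(f,lo,hi,len(s),"x",np.percentile(s[:,0],[3,50,97]).round(1),"y",np.percentile(s[:,1],[3,50,97]).round(1))
E
python3 e.py
```

```text
axis 0.0325 [[254.6 226.7]]
axis 0.0625 [[254.7 210. ]]
axis 0.0775 [[254.7 203.1]]
tool z vs -n deg 0.13796680620978288
cross (w5) [ 0.5873 -0.1001  0.0673] plane std 0.014427950952170256
plane fit 22.469427157428235 174.89128332638268
cross in tool [  6.5   0.4 158. ]
w5.npz 15 22 165 x [ 3.3  9.8 11.3] y [-10.4  -0.3  10.9]
w5.npz 22 30 242 x [ 0.8  9.8 11.8] y [-12.1  -0.3  11.4]
w5.npz 36 48 6 x [5.6 6.1 6.5] y [-3.1 -0.8  2.6]
w5.npz 48 60 100 x [2.6 5.6 6.6] y [-6.2 -0.4  5.8]
w5.npz 62 78 10 x [4.  5.7 6.3] y [-5.4 -0.5  4.2]
scene5.npz 15 22 25 x [-15.6  -9.1   1.1] y [-2.8  8.7 13. ]
scene5.npz 22 30 21 x [-15.8 -11.6  -0.5] y [-3.4  7.9 14.1]
scene5.npz 36 48 23 x [-10.7  -7.   -0.6] y [-1.5  4.7  8.3]
scene5.npz 48 60 21 x [-10.5  -7.2  -1.3] y [-1.7  5.5  9.5]
scene5.npz 62 78 9 x [-5.5 -4.5 -2.7] y [-0.6  3.3  5.7]
side5.npz 15 22 10 x [0.  3.7 5.4] y [ 0.5  7.4 11.9]
side5.npz 22 30 13 x [-2.8  4.   6.6] y [-3.3  9.2 14.4]
side5.npz 36 48 14 x [-8.4 -3.1  0.8] y [ 1.1  7.3 10.3]
side5.npz 48 60 16 x [-8.3 -1.5  0.8] y [ 0.8  8.9 10.4]
side5.npz 62 78 4 x [-8.1 -5.5 -4.1] y [1.3 2.3 3.3]
```

Emit:
{"method": "move_arm", "body": {"moves": [1,0.65,0.05,0,0,0,0,1,0,0,2,0,0,0,1,0,0,2,0,0,0,1,0,0,1.5,0,0,0,1,0,0,0.9,0,0,0,1,0,0,0,0,0,0,1,0,0,0,0,0,0,1,0,0,0,0,0,0]}}

```text
clock: 12.15
tool_pos: [0.5659, -0.0975, 0.1599]
orientation: [180.0, 15.0, 174.7]
force: [-0.0, -0.7, -1.0]
opening: 0.0233
gripper_force: 30.0
```

```bash
python3 w.py w6; python3 - <<'E'
from h import *
w=np.load("w6.npz")["im"]; save("pics/q6.png",cv2.resize(w[150:240,205:305],(800,720),interpolation=cv2.INTER_CUBIC)[:600])
m,im,d=snap("scene"); np.savez("scene6",im=im,d=d,**{k:np.array(v) for k,v in m.items()})
E
```

```text
12.15 [ 0.5659 -0.0975  0.1599] [179.98  14.97 174.72] [[0.092, 0.844, 0.528, 0.45], [0.996, -0.078, -0.049, -0.086], [-0.0, 0.53, -0.848, 0.284], [0.0, 0.0, 0.0, 1.0]] 63.72036669838531
```

View pics/q6.png

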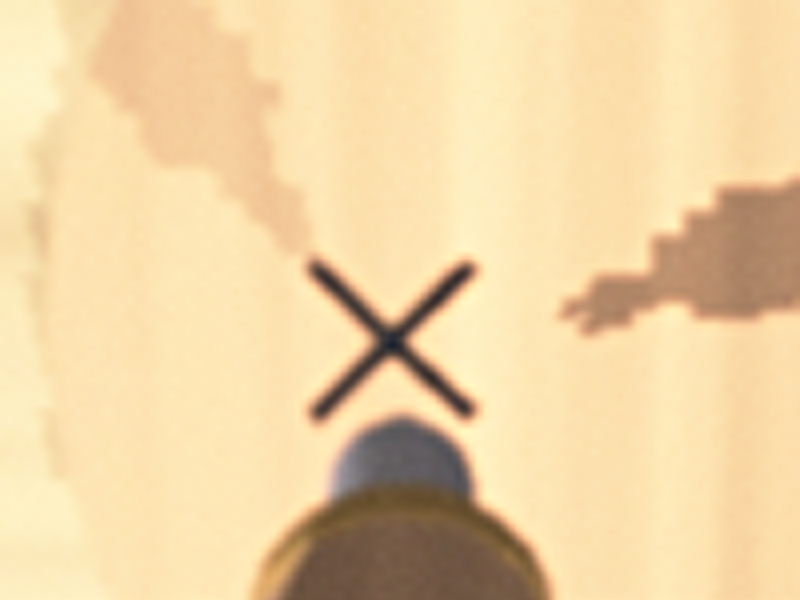

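The cross is at pixel (253.6,192.2), and the tip's centre column is about 254.7.

```bash
cat > f.py <<'E'
from h import *
from scipy.spatial.transform import Rotation as Ro
L=lambda f:(lambda z:(z,{k:(float(z[k]) if z[k].ndim==0 else z[k]) for k in("vertical_fov","cx","cy","D","cam_to_world")}))(np.load(f))
tcp=np.array([.5659,-.0975,.1599]); R=Ro.from_euler("xyz",[179.98,14.97,174.72],degrees=True).as_matrix()
def cpx(f,u,v,r):
    z,m=L(f); s=z["im"][v-r:v+r+1,u-r:u+r+1].astype(int).sum(2); k=s<np.median(s)-150; a,b=np.where(k)
    return m,((b.min()+b.max())/2+u-r,(a.min()+a.max())/2+v-r),k.sum()
A=np.zeros((3,3));b=np.zeros(3)
for f,u,v,r in(("w3.npz",287,240,9),("w5.npz",255,171,10),("w6.npz",254,192,10)):
    m,c,k=cpx(f,u,v,r); o,d=ray(m,[c]); d=d[0]/np.linalg.norm(d[0]); M=np.eye(3)-np.outer(d,d); A+=M;b+=M@o
    for zz in(.066,.068,.070): print(f,np.round(c,1),k,zz,onz(m,[c],zz)[0].round(4),((onz(m,[c],zz)[0]-tcp)@R*1000).round(1))
X=np.linalg.solve(A,b); print("tri",X.round(4),((X-tcp)@R*1000).round(1))
z,m=L("w6.npz"); q=(cloud(m,z["d"]).reshape(-1,3)-tcp)@R*1000
for lo,hi in((20,32),(50,62)):
    s=q[(q[:,2]>lo)&(q[:,2]<hi)&(abs(q[:,0])<20)&(abs(q[:,1])<14)]; print(lo,np.percentile(s,[3,50,97],axis=0).round(1).tolist())
E
python3 f.py
```

```text
w3.npz [287.  239.5] 73 0.066 [ 0.5877 -0.0999  0.066 ] [ 3.1 -0.4 96.4]
w3.npz [287.  239.5] 73 0.068 [ 0.5867 -0.1     0.068 ] [ 3.6 -0.6 94.2]
w3.npz [287.  239.5] 73 0.07 [ 0.5856 -0.1001  0.07  ] [ 4.  -0.8 92. ]
w5.npz [255.  170.5] 104 0.066 [ 0.5876 -0.1003  0.066 ] [ 3.1 -0.8 96.4]
w5.npz [255.  170.5] 104 0.068 [ 0.5865 -0.1002  0.068 ] [ 3.7 -0.8 94.2]
w5.npz [255.  170.5] 104 0.07 [ 0.5855 -0.1001  0.07  ] [ 4.2 -0.8 91.9]
w6.npz [253.5 192. ] 140 0.066 [ 0.5875 -0.1004  0.066 ] [ 3.2 -0.9 96.3]
w6.npz [253.5 192. ] 140 0.068 [ 0.5863 -0.1003  0.068 ] [ 3.9 -0.9 94.1]
w6.npz [253.5 192. ] 140 0.07 [ 0.585  -0.1002  0.07  ] [ 4.6 -0.9 91.8]
tri [ 0.5867 -0.1002  0.0677] [ 3.6 -0.8 94.5]
20 [[1.2, -11.5, 20.4], [9.9, -0.3, 25.9], [11.8, 11.4, 31.3]]
50 [[2.2, -6.2, 50.3], [5.6, -0.4, 56.0], [6.7, 6.1, 61.4]]
```

Emit:
{"method": "move_arm", "body": {"moves": [1,0.38,-0.06,0.5,0,0,0,1,0,0,0.5,0,0,0,1,0,0,0.1,0,0,0,1,0,0,0,0,0,0,1,0,0,0,0,0,0]}}

```text
clock: 12.75
tool_pos: [0.5646, -0.0981, 0.1474]
orientation: [-180.0, 14.9, 174.7]
force: [0.1, 0.1, 0.2]
opening: 0.0237
gripper_force: 30.0
```

```bash
cat > g.py <<'E'
from h import *
from scipy.spatial.transform import Rotation as Ro
F=[];T=[];O=[]
for i in range(14):
    vision.snapshot("wrist"); o=ctrl.get_obs(); F.append(o["force"]);T.append(o["tool_pos"]);O.append(o["orientation"])
F=np.array(F);R=Ro.from_euler("xyz",O,degrees=True).mean().as_matrix();t=np.mean(T,0)
print(o["clock"],t.round(4),Ro.from_matrix(R).as_euler("xyz",degrees=True).round(2),"F tool",(F@R).mean(0).round(2),"sem",((F@R).std(0)/np.sqrt(len(F))).round(2),"cross in tool mm",((np.array([.5867,-.1002,.0677])-t)@R*1000).round(1))
E
python3 g.py
```

```text
13.45 [ 0.5646 -0.0981  0.1475] [180.    14.9  174.72] F tool [0.22 0.05 0.78] sem [0.13 0.11 0.12] cross in tool mm [-1.  -0.1 82.8]
```

Emit:
{"method": "move_arm", "body": {"moves": [1,-0.07,0,0.2,0,0,0,1,0,0,0.2,0,0,0,1,0,0,0.2,0,0,0,1,0,0,0.15,0,0,0,1,0,0,0,0,0,0,1,0,0,0,0,0,0]}}

```text
clock: 14.05
tool_pos: [0.5672, -0.0983, 0.1404]
orientation: [-180.0, 14.9, 174.7]
force: [-0.1, -0.0, 1.1]
opening: 0.0233
gripper_force: 30.0
```

```bash
python3 g.py
```

```text
14.75 [ 0.5671 -0.0983  0.1404] [180.    14.9  174.72] F tool [ 0.22 -0.04 -0.36] sem [0.13 0.16 0.12] cross in tool mm [-0.3 -0.1 75.3]
```

The force says 1.8 mm pushed in and the position says 2.2 mm, so they agree. About 3 mm more is needed.

Emit:
{"method": "move_arm", "body": {"moves": [1,0,0,0.1,0,0,0,1,0,0,0.1,0,0,0,1,0,0,0.1,0,0,0,1,0,0,0,0,0,0,1,0,0,0,0,0,0]}}

```text
clock: 15.25
tool_pos: [0.5679, -0.0984, 0.1375]
orientation: [-180.0, 14.9, 174.7]
force: [0.2, 0.2, 0.6]
opening: 0.0235
gripper_force: 30.0
```

```bash
python3 g.py; python3 w.py w7; python3 - <<'E'
from h import *
w=np.load("w7.npz")["im"]; a=vision.snapshot("scene")[0]; s=vision.snapshot("side")[0]
save("pics/q7.png",np.hstack([cv2.resize(w[150:250,205:305],(400,400),interpolation=cv2.INTER_CUBIC),cv2.resize(a[120:220,170:270],(400,400),interpolation=cv2.INTER_CUBIC)]))
E
```

```text
15.95 [ 0.5679 -0.0984  0.1375] [180.    14.9  174.72] F tool [ 0.33  0.36 -1.51] sem [0.1  0.13 0.13] cross in tool mm [-0.3 -0.1 72.3]
15.95 [ 0.5679 -0.0984  0.1375] [180.    14.9  174.71] [[0.092, 0.845, 0.527, 0.452], [0.996, -0.078, -0.049, -0.087], [-0.001, 0.529, -0.848, 0.261], [0.0, 0.0, 0.0, 1.0]] 63.72036669838531
```

View pics/q7.png

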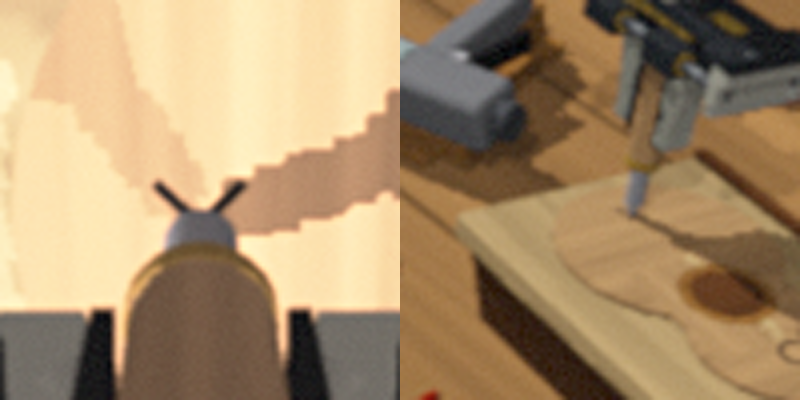

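The picture shows the tip on the cross, with the cross arms even on either side of the shaft. Force (about 2.3 N) and position both give about 5 mm pushed in.

```bash
python3 -c "
from plant import ctrl; print(ctrl.close_job())"
```

```text
the job is handed in; nothing more can be done
None
```

I squeezed the meter's trigger fully and let it spring back. I handed the job in with the probe still in the gripper, square to the soundboard on the middle of the cross, its tip pushed in about 5 mm (about 2.3 N), and no other tools moved.

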